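# Set the miniature vases on the kiln shelf by height

## Robot

A 7-joint arm with a two-finger parallel gripper is mounted at the origin on the work surface. World frame = base frame: x ahead of the robot, y to its left, z up, the work surface at z = 0. Lengths are in m, angles in rad, forces in N, time in s.
With the tool pointing down it reaches from about 0.4 to 0.875 m from the base axis. Payload 6.5 kg.
Tool frame: the origin (TCP) lies midway between the tips of the shut fingers; the grasp point (between the pads) lies behind it (r.hold_point_z is the z of the grasp point in the tool frame, in m); z points along the fingers, y is the line along which they close (so a half turn about z gives the same grasp; the last joint's range is limited). The gripper opens to 85 mm and grips with 20 to 120 N. Pads are 22 mm wide; open, the fingers measure 114 mm over their backs; the gripper's body (76 mm by 85 mm) begins 54 mm behind the grasp point. The pads swing forward as they close: fully open they stand 13 mm farther back than shut.
Start: joints at [1.168, 0.536, -0.004, 1.538, 0.003, 1.067, -0.071], TCP at [0.215, -0.613, 0.231] pointing down, gripper open.
Joint ranges: [-2.7, 2.7], [-0.37, 2.16], [-1.27, 1.26], [0.24, 2.4], [-1.31, 4.45], [0.19, 1.91], [-2.76, 2.76]. Speed limits (rad/s): [2.39, 2.39, 3.14, 3.14, 3.14, 3.14, 3.14].

## Interface

Orientations are given as [roll, pitch, yaw] about the fixed x, y, z axes, in that order (R = Rz(yaw) Ry(pitch) Rx(roll)).
In Python, from plant import r, optics, order gives the robot as it stands.
- The arm moves only by the tool send_rows, never from a script. Its argument "motion" is a list of rows, each a list of 3 entries, a list of its own where there are three numbers: the shift along the tool's x, y, z in mm, then the turn, a rotation vector about the tool's x, y, z in rad, then the closure, from 0 (fully open) to 1 (shut). In form: [[[dx, dy, dz], [wx, wy, wz], gripper], ...]. A call has 1 to 12 rows; each row shifts and turns the commanded pose from where the row before left it, along the tool's axes as they then stand; what a row does not reach is not made up. A row lasts 1/12 s, in which the tool goes at most 41.7 mm and 7.16 degrees, less where a joint would pass 70% of its speed; a pose out of reach is approached as far as the arm can. A call is refused whole if a number of a shift passes 41.7 or a number of a turn 0.125, either way. A call with a gripper value outside its range is refused whole. The fingers move at their own pace and stop on an object; the grip force is fixed at half the most. Time passes only in rows, so rows that do not move let the fingers close. It gives the time, the measured TCP pose, the force, the opening and the grip force at its end, in the units of the state.
- r.get_state(): the state, without advancing time (a new reading comes with each control period).
- optics.capture(name): name is "scene" or "top" or "wrist"; returns a dict with "img" (384x512x3 uint8, blue, green, red), "K" (3x3 intrinsics, pixels), "k1" (the pictures are not rectified: a ray, as slopes to the right and down, at radius r is drawn at 1 + k1 r^2 times it, then the intrinsics apply), "rvec" (rotation vector, rad) and "tvec" (3), from world to camera coordinates, as OpenCV has them. Camera axes: x right, y down, z forward; pixel columns grow to the right and rows downward; lengths in m; the calibration is good to about 2 mm. A picture is of the moment at which its call begins. There is no depth.
- order.sign_off(): hands the job in; it is judged then, once.
The state is a dict: "time": time; "joints": joint angles; "joint_vel": joint speeds; "tau": joint torques, N m; "tool_pos": TCP position; "tcp_rot": TCP orientation; "force": force on the tool from outside, world axes, zero at the start; "moment": the same for the moment, N m; "finger_gap": opening from 0.0 (shut) to 1.0 (fully open); "grasp_force": force on a finger pad.
Only numpy, scipy, OpenCV 4.12 (cv2) and the standard library are available. Lean on these libraries where they do the work, as an engineer would, in place of code of your own. Each camera call takes 0.05 s, during which the arm holds its last target. There are 200 camera calls.

## Task

Load the open kiln shelf for a glaze firing: move the four glazed miniature vases from the ware board onto the four clay cookies, one upright in the middle of each, lined up by height with the shortest next to the cone pack and the tallest farthest from it, so that the cones stay in sight. Set the vases down gently without dropping or tipping any, and leave the cone pack and the stilt where they stand.

Things in the scene. Friction and masses are not known exactly. Their poses are not given: they have to be found in the camera images.
- vase_squat_mid (a point): the shortest: squat round vase with a small flared lip, 46 mm tall, widest 56 mm (from 21 to 28 mm above its foot), foot 30 mm across, lip 32 mm across. Loose, about 70 g, cream raw glaze with a bare clay foot and a dark mouth; it is solid. The point lies on its axis, half-way up (23 mm above the foot); z is its axis, up. It starts upright on the plywood ware board (12 mm thick) in front of the kiln base, in any of four places.
- vase_round_mid (a point): the second shortest: round-bellied bottle with a thin neck, 62 mm tall, widest 46 mm (from 24 to 34 mm above its foot), foot 28 mm across, lip 22 mm across. Loose, about 75 g, cream raw glaze with a bare clay foot and a dark mouth; it is solid. The point lies on its axis, half-way up (31 mm above the foot); z is its axis, up. It starts upright on the plywood ware board (12 mm thick) in front of the kiln base, in any of four places.
- vase_ovoid_mid (a point): the second tallest: egg-shaped vase with a wide neck, 78 mm tall, widest 52 mm (from 36 to 46 mm above its foot), foot 32 mm across, lip 36 mm across. Loose, about 130 g, cream raw glaze with a bare clay foot and a dark mouth; it is solid. The point lies on its axis, half-way up (39 mm above the foot); z is its axis, up. It starts upright on the plywood ware board (12 mm thick) in front of the kiln base, in any of four places.
- vase_slim_mid (a point): the tallest: slim straight-sided bottle with a long neck, 96 mm tall, 40 mm across from 10 to 58 mm above its foot, foot 36 mm across, lip 26 mm across. Loose, about 120 g, cream raw glaze with a bare clay foot and a dark mouth; it is solid. The point lies on its axis, half-way up (48 mm above the foot); z is its axis, up. It starts upright on the plywood ware board (12 mm thick) in front of the kiln base, in any of four places.
- cookie_p_top (a point): One of four identical brown fired-clay discs (kiln cookies), 74 mm across, 8 mm thick, fixed on the kiln shelf in one row about 92 mm apart, with the cone pack beyond one end of the row; the letters tell nothing of their order in the row. The point is the centre of the flat top face, z up; the white-washed shelf (170 x 500 mm) lies 8 mm lower and about 70 mm above the table, on a steel and brick kiln base 230 x 570 mm.
- cookie_q_top (a point): One of four identical brown fired-clay discs (kiln cookies), 74 mm across, 8 mm thick, fixed on the kiln shelf in one row about 92 mm apart, with the cone pack beyond one end of the row; the letters tell nothing of their order in the row. The point is the centre of the flat top face, z up; the white-washed shelf (170 x 500 mm) lies 8 mm lower and about 70 mm above the table, on a steel and brick kiln base 230 x 570 mm.
- cookie_r_top (a point): One of four identical brown fired-clay discs (kiln cookies), 74 mm across, 8 mm thick, fixed on the kiln shelf in one row about 92 mm apart, with the cone pack beyond one end of the row; the letters tell nothing of their order in the row. The point is the centre of the flat top face, z up; the white-washed shelf (170 x 500 mm) lies 8 mm lower and about 70 mm above the table, on a steel and brick kiln base 230 x 570 mm.
- cookie_s_top (a point): One of four identical brown fired-clay discs (kiln cookies), 74 mm across, 8 mm thick, fixed on the kiln shelf in one row about 92 mm apart, with the cone pack beyond one end of the row; the letters tell nothing of their order in the row. The point is the centre of the flat top face, z up; the white-washed shelf (170 x 500 mm) lies 8 mm lower and about 70 mm above the table, on a steel and brick kiln base 230 x 570 mm.
- cone_pack_base (a point): Cone pack, about 84 mm beyond the cookie at one end of the row (either end): a loose 62 x 20 x 10 mm clay plaque, its length across the row, with three thin leaning cones, 53 mm tall over all. The point is the middle of the plaque, 5 mm above the shelf; x along the plaque, z up. To be left where it stands.
- stilt: Kiln stilt, about 84 mm beyond the cookie at the other end of the row: a loose pale three-armed star about 50 mm across, 18 mm tall with its points; origin at the centre of its underside, z up. To be left where it stands.
There are look-alikes about, which are no part of the job. What is shaped like the part that bears vase_slim_mid but purple is not meant.

How it is judged:
At the end, for the whole second after the job is handed in: Each vase stands upright (within 0.1 rad) and at rest on a cookie, its axis within 12 mm of the cookie's centre; counted from the cone pack the order is squat, round, ovoid, slim (shortest to tallest); the cone pack and the stilt are within 15 mm of where they started (((horizontal distance between vase_squat_mid and cookie_p_top below 0.012 m and z of vase_squat_mid in the frame of cookie_p_top between 0.018 and 0.028 m) or (horizontal distance between vase_squat_mid and cookie_q_top below 0.012 m and z of vase_squat_mid in the frame of cookie_q_top between 0.018 and 0.028 m) or (horizontal distance between vase_squat_mid and cookie_r_top below 0.012 m and z of vase_squat_mid in the frame of cookie_r_top between 0.018 and 0.028 m) or (horizontal distance between vase_squat_mid and cookie_s_top below 0.012 m and z of vase_squat_mid in the frame of cookie_s_top between 0.018 and 0.028 m)) and horizontal distance between vase_squat_mid and cone_pack_base between 0.044 and 0.124 m and angle between each of vase_squat_mid, vase_round_mid, vase_ovoid_mid, vase_slim_mid's own z axis and vertical below 0.1 rad and linear speed of each of vase_squat, vase_round, vase_ovoid, vase_slim below 0.02 m/s and ((horizontal distance between vase_round_mid and cookie_p_top below 0.012 m and z of vase_round_mid in the frame of cookie_p_top between 0.026 and 0.036 m) or (horizontal distance between vase_round_mid and cookie_q_top below 0.012 m and z of vase_round_mid in the frame of cookie_q_top between 0.026 and 0.036 m) or (horizontal distance between vase_round_mid and cookie_r_top below 0.012 m and z of vase_round_mid in the frame of cookie_r_top between 0.026 and 0.036 m) or (horizontal distance between vase_round_mid and cookie_s_top below 0.012 m and z of vase_round_mid in the frame of cookie_s_top between 0.026 and 0.036 m)) and horizontal distance between vase_round_mid and cone_pack_base between 0.136 and 0.216 m and ((horizontal distance between vase_ovoid_mid and cookie_p_top below 0.012 m and z of vase_ovoid_mid in the frame of cookie_p_top between 0.034 and 0.044 m) or (horizontal distance between vase_ovoid_mid and cookie_q_top below 0.012 m and z of vase_ovoid_mid in the frame of cookie_q_top between 0.034 and 0.044 m) or (horizontal distance between vase_ovoid_mid and cookie_r_top below 0.012 m and z of vase_ovoid_mid in the frame of cookie_r_top between 0.034 and 0.044 m) or (horizontal distance between vase_ovoid_mid and cookie_s_top below 0.012 m and z of vase_ovoid_mid in the frame of cookie_s_top between 0.034 and 0.044 m)) and horizontal distance between vase_ovoid_mid and cone_pack_base between 0.228 and 0.308 m and ((horizontal distance between vase_slim_mid and cookie_p_top below 0.012 m and z of vase_slim_mid in the frame of cookie_p_top between 0.043 and 0.053 m) or (horizontal distance between vase_slim_mid and cookie_q_top below 0.012 m and z of vase_slim_mid in the frame of cookie_q_top between 0.043 and 0.053 m) or (horizontal distance between vase_slim_mid and cookie_r_top below 0.012 m and z of vase_slim_mid in the frame of cookie_r_top between 0.043 and 0.053 m) or (horizontal distance between vase_slim_mid and cookie_s_top below 0.012 m and z of vase_slim_mid in the frame of cookie_s_top between 0.043 and 0.053 m)) and horizontal distance between vase_slim_mid and cone_pack_base between 0.32 and 0.4 m and distance of each of cone_pack_base, stilt from where it was at the start of the episode below 0.015 m); the robot touches nothing.
It fails at once if a vase is dropped, thrown or knocked flying (it moves faster than 0.6 m/s while the fingers do not hold it) ((linear speed of vase_squat above 0.6 m/s and contact force between vase_squat and the fingers below 0.05 N) or (linear speed of vase_round above 0.6 m/s and contact force between vase_round and the fingers below 0.05 N) or (linear speed of vase_ovoid above 0.6 m/s and contact force between vase_ovoid and the fingers below 0.05 N) or (linear speed of vase_slim above 0.6 m/s and contact force between vase_slim and the fingers below 0.05 N)).
It fails at once if a vase is tipped over (leans more than 0.6 rad) (angle between any of vase_squat_mid, vase_round_mid, vase_ovoid_mid, vase_slim_mid's own z axis and vertical above 0.6 rad).
It fails at once if the cone pack or the stilt is pushed more than 15 mm (distance of any of cone_pack_base, stilt from where it was at the start of the episode above 0.015 m).
It also fails if it takes over 106 s, if anything falls off the work surface, if the arm or the gripper's body presses on something with over 40 N, if the wrist force passes 120 N, or if a joint passes its speed limit or range.

## Working session

There is one attempt and no reset: what is moved stays moved. The work goes in short steps, Python scripts to look and compute and a tool call to move; the robot and the scene stay as the last step left them, time stands still between calls to the robot, and variables do not carry over. Pictures are saved under pics/ and viewed, at most 14 in all, crops included, and the job is handed in when it is done.

Besides the shell and the picture viewer there is one more tool, called after "Emit:" as name([rows], argument=value, ...), one row to a line, values as JSON. send_rows: Moves the arm, as the interface text tells. Its arguments: {"type":"object","properties":{"motion":{"type":"array"}},"required":["motion"]}

```bash
mkdir -p pics; ls
cat > h.py <<'E'
import cv2,numpy as np
from plant import r,optics,order
def cap(n,f=None):
    c=optics.capture(n)
    if f: cv2.imwrite('pics/'+f,c['img'])
    return c
def ray(c,u,v):
    K=np.array(c['K']);k=c['k1']
    d=np.array([(u-K[0,2])/K[0,0],(v-K[1,2])/K[1,1]]);s=d.copy()
    for _ in range(20): s=d/(1+k*(s@s))
    R=cv2.Rodrigues(np.array(c['rvec'],float))[0];t=np.array(c['tvec'],float).ravel()
    return -R.T@t,R.T@np.array([s[0],s[1],1])
def onz(c,u,v,z):
    o,d=ray(c,u,v);return o+d*(z-o[2])/d[2]
E
python3 - <<'E'
from h import *
s=r.get_state();print(s,r.hold_point_z)
a=cap('scene','s0.png');b=cap('top','t0.png');cap('wrist','w0.png')
for c in(a,b):print(ray(c,256,192),c['K'][0][0],c['k1'])
E
```

```text
pics
{'time': 0.0, 'joints': array([ 1.16780977,  0.53720043, -0.00446331,  1.53883748,  0.00261341,
        1.06731348, -0.07119881]), 'joint_vel': array([-0.00035641, -0.00017149, -0.00129787,  0.00046434,  0.00064103,
       -0.00084329,  0.00091642]), 'tau': array([-2.95160180e-05, -5.83397198e+01,  1.04868896e+00, -2.59102982e+01,
        1.22861151e-02,  9.57348326e-03, -1.01832475e-05]), 'tool_pos': array([ 0.2145844 , -0.61289832,  0.23040456]), 'tcp_rot': array([-3.13984438e+00,  1.27572191e-04,  3.36887423e-01]), 'force': array([ 0.71079706, -0.1424479 , -0.19427716]), 'moment': array([-0.03422986,  0.01727004,  0.02656474]), 'grasp_force': 0.0, 'finger_gap': 0.998668250783669} -0.0187
(array([0.92731498, 0.09766992, 0.77676661]), array([-0.50747973, -0.12506244, -0.85262083])) 392.46291647493223 -0.11857143652245743
(array([ 0.35919598, -0.02981531,  1.10722088]), array([ 0.16763308,  0.0220847 , -0.98560766])) 474.6923886111749 0.06585008613914324
```

View pics/s0.png

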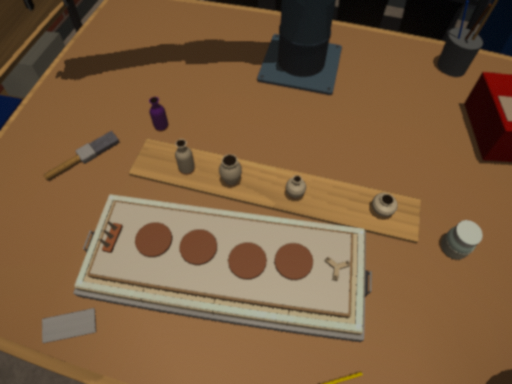

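View pics/t0.png

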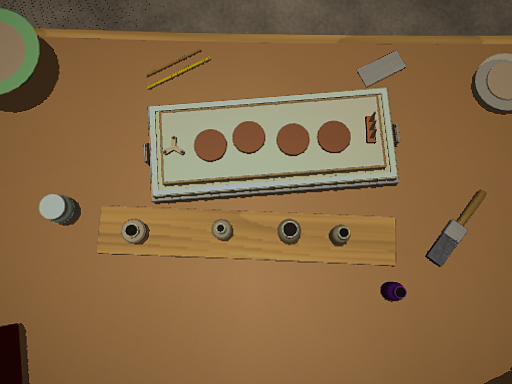

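The top view shows the squat vase at (133,231), round at (222,229), ovoid at (289,231) and slim at (341,234). The cookies are at (210,145), (248,137), (292,139) and (333,137), the cone pack at (371,129) and the stilt at (174,147). The purple bottle at (393,291) is the look-alike. The cream slim bottle at (341,234) is the one meant, because it stands on the board and has the right colour. The cone pack is at the right (-y) end.

```bash
cat > m.py <<'E'
from h import *
t=cv2.imread('pics/t0.png');s=cv2.imread('pics/s0.png')
T=optics.capture('top');S=optics.capture('scene')
def blobs(m,amin):
    n,l,st,c=cv2.connectedComponentsWithStats(m.astype(np.uint8));return [(c[i],st[i,4]) for i in range(1,n) if st[i,4]>=amin]
# cookies
for nm,c,im in(('top',T,t),('scene',S,s)):
    hsv=cv2.cvtColor(im,cv2.COLOR_BGR2HSV)
    box=np.zeros(im.shape[:2],bool)
    if nm=='top': box[90:185,150:395]=1
    else: box[205:320,90:360]=1
    m=(hsv[...,1]>90)&((hsv[...,0]<9)|(hsv[...,0]>172))&box
    m=cv2.morphologyEx(m.astype(np.uint8),cv2.MORPH_OPEN,np.ones((3,3)))
    for p,a in blobs(m,60): print(nm,'brown',p.round(1),a,onz(c,*p,.078).round(4))
    g=im.max(2)<45
    seeds={'top':[(133,231,.046),(222,229,.062),(289,231,.078),(341,234,.096)],'scene':[(381,200,.046),(296,179,.062),(230,158,.078),(181,143,.096)]}[nm]
    for u,v,h in seeds:
        w=np.zeros_like(g);w[v-12:v+12,u-12:u+12]=1
        b=blobs(g&w,8)
        if b:
            p,a=max(b,key=lambda q:q[1]);print(nm,h,p.round(1),a,onz(c,*p,.012+h).round(4))
E
python3 m.py
python3 - <<'E'
from h import *
t=cv2.imread('pics/t0.png')[195:315,90:410];cv2.imwrite('pics/c0.png',cv2.resize(t,None,fx=2.5,fy=2.5,interpolation=cv2.INTER_CUBIC))
E
```

```text
top 0.046 [130.9 229.7] 89 [0.446  0.2681 0.058 ]
top 0.062 [220.2 227.8] 31 [0.4538 0.0692 0.074 ]
top 0.078 [289.7 229. ] 134 [ 0.4537 -0.0814  0.09  ]
top 0.096 [343.6 232.3] 55 [ 0.4484 -0.1929  0.108 ]
scene 0.046 [387.1 199. ] 50 [0.4462 0.2702 0.058 ]
scene 0.062 [297.  178.5] 8 [0.454  0.0715 0.074 ]
scene 0.078 [229.2 159.9] 71 [ 0.4541 -0.0794  0.09  ]
scene 0.096 [180.4 142.6] 20 [ 0.4482 -0.1912  0.108 ]
```

View pics/c0.png

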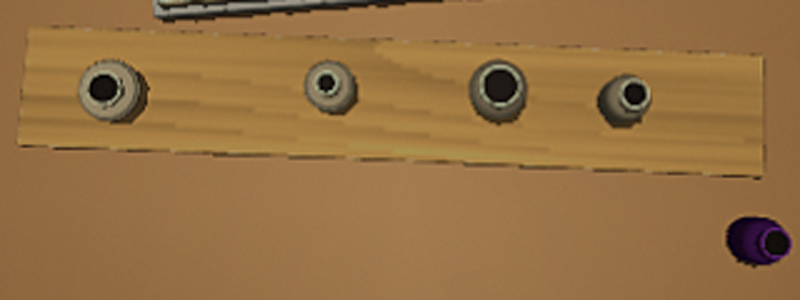

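The crop shows four cream vases on the board with their mouths at crop (104,88), (326,82), (500,85) and (634,92). The purple look-alike is off the board at (772,243). The cream slim bottle on the board is confirmed, and both views agree on positions to 2 mm. The cookie mask needs fixing.

```bash
cat > m2.py <<'E'
from h import *
T=cap('top');S=cap('scene')
for nm,c,bx,sd in(('top',T,(90,185,152,392),(248,137)),('scene',S,(205,320,90,360),(247,260))):
    im=c['img'];hsv=cv2.cvtColor(im,cv2.COLOR_BGR2HSV);print(hsv[sd[1],sd[0]])
    m=np.zeros(im.shape[:2],np.uint8);a,b,x,y=bx
    m[a:b,x:y]=((hsv[...,1]>90)&(hsv[...,0]<14))[a:b,x:y]
    m=cv2.morphologyEx(m,cv2.MORPH_OPEN,np.ones((3,3)))
    for k in cv2.findContours(m,cv2.RETR_EXTERNAL,cv2.CHAIN_APPROX_NONE)[0]:
        A=cv2.contourArea(k)
        if A<60: continue
        w=np.array([onz(c,*p[0],.078)[:2] for p in k])*1000
        (e,d,_)=cv2.fitEllipse(w.astype(np.float32)); print(nm,A,np.round(e,1),np.round(d,1))
E
python3 m2.py
```

```text
[ 11 153 128]
top 758.5 [638.3  98.9] [69.5 72.2]
top 760.0 [655.8 -85.2] [69.5 72. ]
top 757.0 [658.9  13.8] [69.9 72. ]
top 777.5 [ 664.2 -176. ] [70.  72.4]
top 122.5 [ 677.5 -255.1] [18.9 65.2]
[ 11 151 118]
scene 1030.0 [641.1 101.4] [70.2 71.6]
scene 1033.5 [661.9  15.8] [70.4 71.4]
scene 974.5 [658.6 -83.2] [70.5 71.7]
scene 924.0 [ 666.6 -173.7] [70.6 71.5]
scene 215.5 [ 683.7 -254.9] [21.5 68.5]
```

Averaging both views gives these positions in m:

| Vase | On the board | Target cookie |
|---|---|---|
| squat | (.446, .269) | (.665, -.175) |
| round | (.454, .070) | (.657, -.084) |
| ovoid | (.454, -.080) | (.660, .015) |
| slim | (.448, -.192) | (.640, .100) |

The fitted cookie diameter is about 71 mm against 74 mm given. The pack-to-cookie distances of 81, 173, 271 and 357 mm all fit. At yaw π/2, tool x is world +y, tool y is world +x and tool z is down, so the fingers close across the row. I'll turn first.

Emit:
send_rows([
  [[0,0,0],[0,0,-0.12],0],
  [[0,0,0],[0,0,-0.124],0],
  [[0,0,0],[0,0,-0.124],0],
  [[0,0,0],[0,0,-0.124],0],
  [[0,0,0],[0,0,-0.124],0],
  [[0,0,0],[0,0,-0.124],0],
  [[0,0,0],[0,0,-0.124],0],
  [[0,0,0],[0,0,-0.124],0],
  [[0,0,0],[0,0,-0.124],0],
  [[0,0,0],[0,0,-0.122],0],
  [[10,5,0],[0,0,0],0],
  [[25,15,0],[0,0,0],0],
])

```text
time: 1.35
tool_pos: [0.2316, -0.5806, 0.2309]
tcp_rot: [-3.14, 0.002, 1.561]
force: [0.3, 0.8, 0.5]
finger_gap: 1.001
grasp_force: 0.0
```

Run:
```python
from h import *
T=cap('top')
for p in [(152,202),(220,197),(289,193),(341,190),(397,183)]:print(p,onz(T,*p,.06).round(3))
```

```text
(152, 202) [0.509 0.225 0.06 ]
(220, 197) [0.524 0.074 0.06 ]
(289, 193) [ 0.537 -0.08   0.06 ]
(341, 190) [ 0.547 -0.195  0.06 ]
(397, 183) [ 0.565 -0.319  0.06 ]
```

Emit:
send_rows([
  [[32,18,0],[0,0,0],0],
  [[36,20,0],[0,0,0],0],
  [[36,20,0],[0,0,0],0],
  [[36,20,0],[0,0,0],0],
  [[36,20,0],[0,0,0],0],
  [[36,20,0],[0,0,0],0],
  [[36,20,0],[0,0,0],0],
  [[36,20,0],[0,0,0],0],
  [[36,20,0],[0,0,0],0],
  [[36,20,0],[0,0,0],0],
  [[25,12,0],[0,0,0],0],
  [[5,3,0],[0,0,0],0],
])

```text
time: 2.4
tool_pos: [0.45, -0.1858, 0.2318]
tcp_rot: [3.14, -0.002, 1.576]
force: [0.2, -0.7, -0.1]
finger_gap: 0.998
grasp_force: 0.0
```

Emit:
send_rows([
  [[0,0,15],[0,0,0],0.1],
  [[0,0,15],[0,0,0],0.1],
  [[0,0,0],[0,0,0],0.1],
  [[0,0,0],[0,0,0],0.1],
])

```text
time: 2.73
tool_pos: [0.4469, -0.1922, 0.201]
tcp_rot: [-3.14, -0.001, 1.569]
force: [-0.6, -0.4, 0.4]
finger_gap: 0.901
grasp_force: 0.0
```

Run:
```python
from h import *
print(r.get_state()['tool_pos'],r.get_state()['tcp_rot']);cap('wrist','w1.png')
```

```text
[ 0.44693225 -0.19223169  0.20099553] [-3.13989617e+00 -5.94226128e-04  1.56872860e+00]
```

View pics/w1.png

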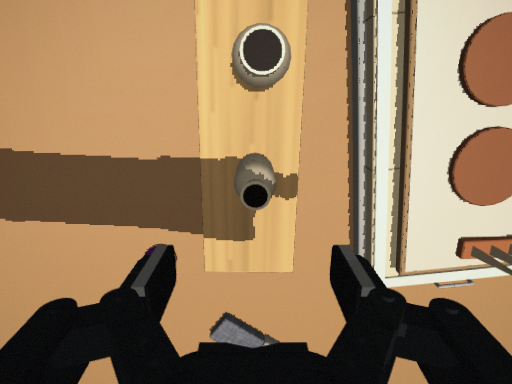

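The wrist view shows the slim vase's mouth at (255,196), centred between the fingers at about u = 160 and 350. The ovoid is at (262,50), and the finger path is clear of the base edge at u≈355. Descending.

Emit:
send_rows([
  [[0,1,20],[0,0,0],0.1],
  [[0,0,30],[0,0,0],0.1],
  [[0,0,30],[0,0,0],0.1],
  [[0,0,30],[0,0,0],0.1],
  [[0,0,25],[0,0,0],0.1],
  [[0,0,15],[0,0,0],0.1],
  [[0,0,9],[0,0,0],0.1],
  [[0,0,0],[0,0,0],0.1],
  [[0,0,0],[0,0,0],0.2],
  [[0,0,0],[0,0,0],0.3],
  [[0,0,0],[0,0,0],0.35],
  [[0,0,0],[0,0,0],0.4],
])

```text
time: 3.78
tool_pos: [0.4495, -0.1929, 0.0433]
tcp_rot: [3.14, 0.001, 1.57]
force: [0.7, -0.3, 0.2]
finger_gap: 0.602
grasp_force: 0.0
```

Emit:
send_rows([
  [[0,0,0],[0,0,0],0.45],
  [[0,0,0],[0,0,0],0.5],
  [[0,0,0],[0,0,0],0.55],
  [[0,0,0],[0,0,0],0.6],
  [[0,0,0],[0,0,0],0.7],
  [[0,0,0],[0,0,0],1],
  [[0,0,0],[0,0,0],1],
  [[0,0,0],[0,0,0],1],
])

```text
time: 4.45
tool_pos: [0.4489, -0.1926, 0.0429]
tcp_rot: [3.141, 0.001, 1.571]
force: [-0.8, 1.2, 7.5]
finger_gap: 0.448
grasp_force: 59.4
```

Emit:
send_rows([
  [[0,0,-5],[0,0,0],1],
  [[0,0,-15],[0,0,0],1],
  [[0,0,-25],[0,0,0],1],
  [[0,0,-30],[0,0,0],1],
  [[0,0,-30],[0,0,0],1],
  [[0,0,-20],[0,0,0],1],
  [[6,4,-5],[0,0,0],1],
  [[15,10,0],[0,0,0],1],
  [[22,15,0],[0,0,0],1],
  [[28,18,0],[0,0,0],1],
  [[28,18,0],[0,0,0],1],
  [[28,18,0],[0,0,0],1],
])

```text
time: 5.45
tool_pos: [0.5319, -0.0638, 0.1714]
tcp_rot: [-3.14, -0.0, 1.57]
force: [0.7, -1.0, -0.4]
finger_gap: 0.452
grasp_force: 60.4
```

Emit:
send_rows([
  [[28,18,0],[0,0,0],1],
  [[28,18,0],[0,0,0],1],
  [[28,18,0],[0,0,0],1],
  [[28,18,0],[0,0,0],1],
  [[26,17,0],[0,0,0],1],
  [[18,12,0],[0,0,0],1],
  [[9,6,0],[0,0,0],1],
  [[0,1,0],[0,0,0],1],
  [[0,0,0],[0,0,0],1],
])

```text
time: 6.2
tool_pos: [0.6391, 0.0988, 0.1713]
tcp_rot: [-3.14, 0.001, 1.571]
force: [-0.6, -0.4, -1.6]
finger_gap: 0.451
grasp_force: 60.4
```

Run:
```python
from h import *
s=r.get_state();print(s['tool_pos'],s['finger_gap'],s['tcp_rot']);cap('wrist','w2.png')
```

```text
[0.63909973 0.09884313 0.17132236] 0.45080983232070754 [-3.13984751e+00  1.04569840e-03  1.57099141e+00]
```

View pics/w2.png

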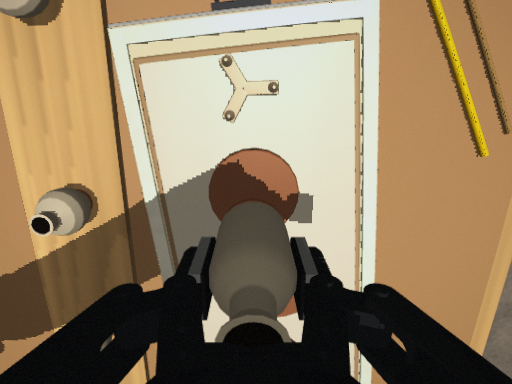

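The slim vase is held upright between the fingers over the end cookie at (254,190). The stilt at (245,88) is well clear. Lowering.

Emit:
send_rows([
  [[1,1,10],[0,0,0],1],
  [[0,0,18],[0,0,0],1],
  [[0,0,16],[0,0,0],1],
  [[0,0,8],[0,0,0],1],
  [[0,0,4],[0,0,0],1],
  [[0,0,1],[0,0,0],1],
  [[0,0,1],[0,0,0],1],
  [[0,0,1],[0,0,0],1],
  [[0,0,0],[0,0,0],1],
  [[0,0,0],[0,0,0],1],
])

```text
time: 7.08
tool_pos: [0.6411, 0.1006, 0.1139]
tcp_rot: [3.141, -0.0, 1.571]
force: [-0.1, 0.5, -0.6]
finger_gap: 0.451
grasp_force: 60.4
```

Emit:
send_rows([
  [[0,0,1],[0,0,0],1],
  [[0,0,1],[0,0,0],1],
  [[0,0,0],[0,0,0],1],
])

```text
time: 7.33
tool_pos: [0.6407, 0.1005, 0.1112]
tcp_rot: [-3.141, 0.0, 1.571]
force: [0.5, -0.3, -2.1]
finger_gap: 0.446
grasp_force: 60.4
```

Emit:
send_rows([
  [[0,0,1],[0,0,0],1],
  [[0,0,0],[0,0,0],1],
])

```text
time: 7.5
tool_pos: [0.6407, 0.1006, 0.1101]
tcp_rot: [-3.141, 0.0, 1.571]
force: [-0.2, 0.3, -1.4]
finger_gap: 0.445
grasp_force: 60.4
```

Emit:
send_rows([
  [[0,0,1],[0,0,0],1],
  [[0,0,0],[0,0,0],1],
])

```text
time: 7.67
tool_pos: [0.6407, 0.1005, 0.1091]
tcp_rot: [-3.141, 0.0, 1.571]
force: [0.5, 0.2, -1.6]
finger_gap: 0.448
grasp_force: 60.4
```

Emit:
send_rows([
  [[0,0,1],[0,0,0],1],
  [[0,0,0],[0,0,0],1],
])

```text
time: 7.83
tool_pos: [0.6407, 0.1005, 0.109]
tcp_rot: [-3.141, 0.0, 1.571]
force: [-3.2, -0.3, 5.1]
finger_gap: 0.446
grasp_force: 61.1
```

Contact came at TCP .109, as predicted (lift offset 66 mm). Releasing slowly.

Emit:
send_rows([
  [[0,0,0],[0,0,0],0.54],
  [[0,0,0],[0,0,0],0.5],
  [[0,0,0],[0,0,0],0.45],
  [[0,0,0],[0,0,0],0.35],
  [[0,0,0],[0,0,0],0.2],
  [[0,0,0],[0,0,0],0.1],
  [[0,0,0],[0,0,0],0.1],
  [[0,0,-15],[0,0,0],0.1],
  [[0,0,-35],[0,0,0],0.1],
  [[0,0,-40],[0,0,0],0.1],
  [[0,0,-30],[0,0,0],0.1],
  [[0,0,0],[0,0,0],0.1],
])

```text
time: 8.83
tool_pos: [0.6447, 0.1021, 0.237]
tcp_rot: [3.129, -0.003, 1.571]
force: [0.7, -0.0, 0.3]
finger_gap: 0.898
grasp_force: 0.0
```

Emit:
send_rows([
  [[-10,-10,0],[0,0,0],0.1],
  [[-25,-25,0],[0,0,0],0.1],
  [[-30,-32,0],[0,0,0],0.1],
  [[-35,-36,0],[0,0,0],0.1],
  [[-35,-36,0],[0,0,0],0.1],
  [[-28,-30,0],[0,0,0],0.1],
  [[-15,-15,0],[0,0,0],0.1],
  [[-3,-3,0],[0,0,0],0.1],
  [[0,0,0],[0,0,0],0.1],
  [[0,0,0],[0,0,0],0.1],
])

```text
time: 9.67
tool_pos: [0.4687, -0.0663, 0.2291]
tcp_rot: [3.14, -0.0, 1.571]
force: [0.9, 0.3, 0.8]
finger_gap: 0.9
grasp_force: 0.0
```

Run:
```python
from h import *
s=r.get_state();print(s['tool_pos'],s['finger_gap'],s['tcp_rot']);cap('top','t1.png')
a=cv2.imread('pics/t1.png')[80:260,90:410]
cv2.imwrite('pics/t1c.png',cv2.resize(a,None,fx=2,fy=2,interpolation=cv2.INTER_CUBIC))
```

```text
[ 0.46873868 -0.06630524  0.22913227] 0.9004517296575982 [ 3.13953120e+00 -2.07548761e-04  1.57137213e+00]
```

View pics/t1c.png

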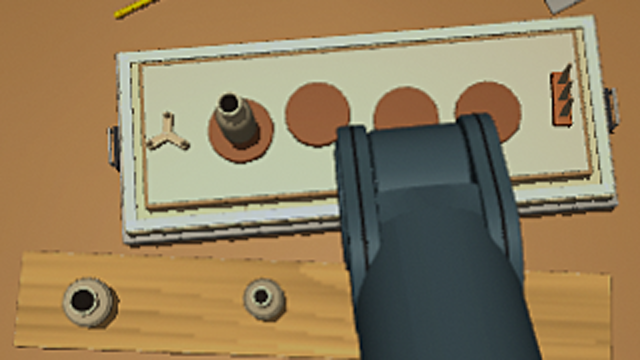

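The slim vase stands on its cookie with its foot near crop (240,135), and the stilt has not moved. Part of the last move was lost to the joint speed limit, so I'm correcting that and then descending on the ovoid.

Emit:
send_rows([
  [[-7,-7,0],[0,0,0],0],
  [[-7,-8,0],[0,0,0],0],
  [[0,0,15],[0,0,0],0],
  [[0,0,30],[0,0,0],0],
  [[0,0,30],[0,0,0],0],
  [[0,0,30],[0,0,0],0],
  [[0,0,30],[0,0,0],0],
  [[0,0,25],[0,0,0],0],
  [[0,0,15],[0,0,0],0],
  [[0,0,0],[0,0,0],0],
  [[0,0,0],[0,0,0],0],
])

```text
time: 10.63
tool_pos: [0.4519, -0.081, 0.053]
tcp_rot: [-3.14, -0.0, 1.571]
force: [0.1, -0.4, 1.2]
finger_gap: 1.006
grasp_force: 0.0
```

Emit:
send_rows([
  [[1,2,10],[0,0,0],0],
  [[0,0,10],[0,0,0],0],
  [[0,0,1],[0,0,0],0],
  [[0,0,0],[0,0,0],0.1],
  [[0,0,0],[0,0,0],0.2],
  [[0,0,0],[0,0,0],0.28],
  [[0,0,0],[0,0,0],0.33],
  [[0,0,0],[0,0,0],0.38],
  [[0,0,0],[0,0,0],0.43],
  [[0,0,0],[0,0,0],0.5],
  [[0,0,0],[0,0,0],1],
  [[0,0,0],[0,0,0],1],
])

```text
time: 11.63
tool_pos: [0.4547, -0.0802, 0.033]
tcp_rot: [3.141, 0.001, 1.571]
force: [-2.3, 0.9, 9.9]
finger_gap: 0.587
grasp_force: 60.5
```

Emit:
send_rows([
  [[0,0,0],[0,0,0],1],
  [[0,0,0],[0,0,0],1],
])

```text
time: 11.8
tool_pos: [0.4547, -0.0802, 0.033]
tcp_rot: [3.141, 0.001, 1.571]
force: [-2.4, 0.5, 9.4]
finger_gap: 0.588
grasp_force: 60.5
```

Emit:
send_rows([
  [[0,0,-5],[0,0,0],1],
  [[0,0,-15],[0,0,0],1],
  [[0,0,-25],[0,0,0],1],
  [[0,0,-30],[0,0,0],1],
  [[0,0,-25],[0,0,0],1],
  [[0,0,-15],[0,0,0],1],
  [[2,5,0],[0,0,0],1],
  [[7,15,0],[0,0,0],1],
  [[12,25,0],[0,0,0],1],
  [[12,28,0],[0,0,0],1],
  [[13,28,0],[0,0,0],1],
  [[13,28,0],[0,0,0],1],
])

```text
time: 12.8
tool_pos: [0.5843, -0.0205, 0.1461]
tcp_rot: [-3.14, 0.0, 1.571]
force: [0.9, -0.7, -0.8]
finger_gap: 0.583
grasp_force: 62.5
```

Emit:
send_rows([
  [[13,28,0],[0,0,0],1],
  [[12,25,0],[0,0,0],1],
  [[8,15,0],[0,0,0],1],
  [[3,8,0],[0,0,0],1],
  [[0,0,0],[0,0,0],1],
  [[0,0,0],[0,0,0],1],
])

```text
time: 13.3
tool_pos: [0.6586, 0.0145, 0.1462]
tcp_rot: [-3.139, 0.001, 1.571]
force: [0.3, 0.1, -2.0]
finger_gap: 0.58
grasp_force: 62.6
```

Emit:
send_rows([
  [[0,1,10],[0,0,0],1],
  [[0,0,15],[0,0,0],1],
  [[0,0,10],[0,0,0],1],
  [[0,0,6],[0,0,0],1],
  [[0,0,2],[0,0,0],1],
  [[0,0,1],[0,0,0],1],
  [[0,0,1],[0,0,0],1],
  [[0,0,0],[0,0,0],1],
  [[0,0,0],[0,0,0],1],
])

```text
time: 14.05
tool_pos: [0.661, 0.015, 0.1028]
tcp_rot: [3.141, -0.0, 1.571]
force: [0.7, 0.2, -1.1]
finger_gap: 0.582
grasp_force: 62.6
```

Emit:
send_rows([
  [[0,0,1],[0,0,0],1],
  [[0,0,0],[0,0,0],1],
])

```text
time: 14.22
tool_pos: [0.6607, 0.015, 0.1015]
tcp_rot: [3.141, 0.0, 1.571]
force: [-0.9, -0.1, -1.4]
finger_gap: 0.583
grasp_force: 62.6
```

Emit:
send_rows([
  [[0,0,1],[0,0,0],1],
  [[0,0,0],[0,0,0],1],
])

```text
time: 14.38
tool_pos: [0.6606, 0.0149, 0.1001]
tcp_rot: [-3.141, 0.0, 1.571]
force: [-0.5, -0.5, -0.6]
finger_gap: 0.58
grasp_force: 62.6
```

Emit:
send_rows([
  [[0,0,1],[0,0,0],1],
  [[0,0,0],[0,0,0],1],
])

```text
time: 14.55
tool_pos: [0.6607, 0.0149, 0.0992]
tcp_rot: [3.142, 0.0, 1.571]
force: [0.2, -0.6, -1.7]
finger_gap: 0.585
grasp_force: 62.6
```

Emit:
send_rows([
  [[0,0,0.5],[0,0,0],1],
  [[0,0,0],[0,0,0],1],
])

```text
time: 14.72
tool_pos: [0.6607, 0.015, 0.0992]
tcp_rot: [3.141, 0.0, 1.571]
force: [-2.0, -0.6, 1.6]
finger_gap: 0.58
grasp_force: 62.9
```

Emit:
send_rows([
  [[0,0,0],[0,0,0],0.4],
  [[0,0,0],[0,0,0],0.36],
  [[0,0,0],[0,0,0],0.3],
  [[0,0,0],[0,0,0],0.2],
  [[0,0,0],[0,0,0],0.05],
  [[0,0,0],[0,0,0],0],
  [[0,0,0],[0,0,0],0],
  [[0,0,-15],[0,0,0],0],
  [[0,0,-30],[0,0,0],0],
  [[0,0,-30],[0,0,0],0],
  [[0,0,-30],[0,0,0],0],
  [[0,0,-10],[0,0,0],0],
])

```text
time: 15.72
tool_pos: [0.6632, 0.0156, 0.2202]
tcp_rot: [3.134, -0.001, 1.571]
force: [1.0, 0.4, 0.9]
finger_gap: 0.999
grasp_force: 0.0
```

Emit:
send_rows([
  [[0,-5,0],[0,0,0],0],
  [[2,-18,0],[0,0,0],0],
  [[6,-25,0],[0,0,0],0.1],
  [[8,-25,0],[0,0,0],0.1],
  [[8,-25,0],[0,0,0],0.1],
  [[8,-25,0],[0,0,0],0.15],
  [[8,-25,0],[0,0,0],0.15],
  [[8,-25,0],[0,0,0],0.15],
  [[5,-20,0],[0,0,0],0.15],
  [[2,-10,0],[0,0,0],0.15],
  [[0,-4,0],[0,0,0],0.15],
  [[0,0,0],[0,0,0],0.15],
])

```text
time: 16.72
tool_pos: [0.4532, 0.0695, 0.2136]
tcp_rot: [-3.141, 0.001, 1.571]
force: [0.2, -0.3, -1.1]
finger_gap: 0.847
grasp_force: 0.0
```

Emit:
send_rows([
  [[0,1,15],[0,0,0],0.15],
  [[0,0,30],[0,0,0],0.15],
  [[0,0,30],[0,0,0],0.15],
  [[0,0,30],[0,0,0],0.15],
  [[0,0,30],[0,0,0],0.15],
  [[0,0,25],[0,0,0],0.15],
  [[0,0,15],[0,0,0],0.15],
  [[0,0,10],[0,0,0],0.15],
  [[0,0,5],[0,0,0],0.15],
  [[0,0,0],[0,0,0],0.15],
  [[0,0,0],[0,0,0],0.15],
])

```text
time: 17.63
tool_pos: [0.4555, 0.07, 0.0242]
tcp_rot: [3.141, -0.0, 1.57]
force: [0.2, 0.3, 0.4]
finger_gap: 0.852
grasp_force: 0.0
```

Emit:
send_rows([
  [[0,0,2],[0,0,0],0.2],
  [[0,0,0],[0,0,0],0.28],
  [[0,0,0],[0,0,0],0.33],
  [[0,0,0],[0,0,0],0.38],
  [[0,0,0],[0,0,0],0.43],
  [[0,0,0],[0,0,0],0.48],
  [[0,0,0],[0,0,0],0.55],
  [[0,0,0],[0,0,0],1],
  [[0,0,0],[0,0,0],1],
  [[0,0,0],[0,0,0],1],
  [[0,0,0],[0,0,0],1],
])

```text
time: 18.55
tool_pos: [0.4548, 0.0699, 0.0224]
tcp_rot: [3.141, 0.0, 1.571]
force: [-2.7, -1.4, 9.4]
finger_gap: 0.515
grasp_force: 59.7
```

Emit:
send_rows([
  [[0,0,-5],[0,0,0],1],
  [[0,0,-15],[0,0,0],1],
  [[0,0,-30],[0,0,0],1],
  [[0,0,-30],[0,0,0],1],
  [[0,0,-30],[0,0,0],1],
  [[0,0,-20],[0,0,0],1],
  [[-8,5,0],[0,0,0],1],
  [[-18,15,0],[0,0,0],1],
  [[-25,22,0],[0,0,0],1],
  [[-25,28,0],[0,0,0],1],
  [[-25,28,0],[0,0,0],1],
  [[-22,28,0],[0,0,0],1],
])

```text
time: 19.55
tool_pos: [0.5811, -0.0559, 0.1508]
tcp_rot: [-3.14, 0.001, 1.57]
force: [1.1, 0.7, -0.2]
finger_gap: 0.511
grasp_force: 61.2
```

Emit:
send_rows([
  [[-16,28,0],[0,0,0],1],
  [[-10,25,0],[0,0,0],1],
  [[-4,16,0],[0,0,0],1],
  [[-1,7,0],[0,0,0],1],
  [[0,0,0],[0,0,0],1],
  [[0,0,0],[0,0,0],1],
])

```text
time: 20.05
tool_pos: [0.6555, -0.0834, 0.1509]
tcp_rot: [-3.14, -0.0, 1.572]
force: [-0.0, -0.2, -0.8]
finger_gap: 0.517
grasp_force: 61.2
```

Lowering to about .091, then in 1 mm steps.

Emit:
send_rows([
  [[0,1,10],[0,0,0],1],
  [[0,0,18],[0,0,0],1],
  [[0,0,15],[0,0,0],1],
  [[0,0,9],[0,0,0],1],
  [[0,0,4],[0,0,0],1],
  [[0,0,2],[0,0,0],1],
  [[0,0,1],[0,0,0],1],
  [[0,0,1],[0,0,0],1],
  [[0,0,0],[0,0,0],1],
  [[0,0,0],[0,0,0],1],
])

```text
time: 20.88
tool_pos: [0.658, -0.084, 0.0923]
tcp_rot: [3.141, 0.0, 1.571]
force: [0.1, -0.0, -1.3]
finger_gap: 0.512
grasp_force: 61.2
```

Emit:
send_rows([
  [[0,0,1],[0,0,0],1],
  [[0,0,0],[0,0,0],1],
])

```text
time: 21.05
tool_pos: [0.6577, -0.0841, 0.0909]
tcp_rot: [3.141, 0.0, 1.571]
force: [-0.2, 0.0, -0.4]
finger_gap: 0.513
grasp_force: 61.2
```

Emit:
send_rows([
  [[0,0,1],[0,0,0],1],
  [[0,0,0],[0,0,0],1],
])

```text
time: 21.22
tool_pos: [0.6575, -0.0841, 0.0896]
tcp_rot: [-3.141, 0.0, 1.571]
force: [0.6, -0.2, -0.1]
finger_gap: 0.513
grasp_force: 61.2
```

Emit:
send_rows([
  [[0,0,1],[0,0,0],1],
  [[0,0,0],[0,0,0],1],
])

```text
time: 21.38
tool_pos: [0.6576, -0.084, 0.0886]
tcp_rot: [-3.142, -0.0, 1.571]
force: [0.1, 0.7, -0.9]
finger_gap: 0.511
grasp_force: 61.2
```

Emit:
send_rows([
  [[0,0,0.5],[0,0,0],1],
  [[0,0,0],[0,0,0],1],
])

```text
time: 21.55
tool_pos: [0.6577, -0.0841, 0.0885]
tcp_rot: [-3.142, 0.0, 1.571]
force: [-1.7, -0.0, 2.1]
finger_gap: 0.514
grasp_force: 61.4
```

Emit:
send_rows([
  [[0,0,0],[0,0,0],0.47],
  [[0,0,0],[0,0,0],0.43],
  [[0,0,0],[0,0,0],0.36],
  [[0,0,0],[0,0,0],0.25],
  [[0,0,0],[0,0,0],0.1],
  [[0,0,0],[0,0,0],0],
  [[0,0,0],[0,0,0],0],
  [[0,0,-15],[0,0,0],0],
  [[0,0,-30],[0,0,0],0],
  [[0,0,-35],[0,0,0],0],
  [[0,0,-35],[0,0,0],0],
  [[0,-5,-20],[0,0,0],0],
])

```text
time: 22.55
tool_pos: [0.6549, -0.0836, 0.2289]
tcp_rot: [3.135, 0.0, 1.571]
force: [1.5, -0.5, -0.1]
finger_gap: 1.002
grasp_force: 0.0
```

Emit:
send_rows([
  [[8,-15,0],[0,0,0],0],
  [[18,-20,0],[0,0,0],0],
  [[25,-20,0],[0,0,0],0],
  [[28,-20,0],[0,0,0],0],
  [[28,-20,0],[0,0,0],0],
  [[28,-20,0],[0,0,0],0],
  [[28,-20,0],[0,0,0],0],
  [[28,-20,0],[0,0,0],0],
  [[28,-18,0],[0,0,0],0],
  [[28,-12,0],[0,0,0],0],
  [[28,-8,0],[0,0,0],0],
  [[28,-6,0],[0,0,0],0],
])

```text
time: 23.55
tool_pos: [0.4527, 0.2203, 0.2246]
tcp_rot: [3.14, 0.0, 1.571]
force: [0.4, 0.9, -1.5]
finger_gap: 1.001
grasp_force: 0.0
```

Emit:
send_rows([
  [[25,-4,0],[0,0,0],0],
  [[17,-3,0],[0,0,0],0],
  [[8,-1,0],[0,0,0],0],
  [[0,0,0],[0,0,0],0],
  [[0,0,0],[0,0,0],0],
])

```text
time: 23.97
tool_pos: [0.4459, 0.2682, 0.2236]
tcp_rot: [3.141, 0.001, 1.571]
force: [0.5, -0.1, -0.7]
finger_gap: 1.002
grasp_force: 0.0
```

Emit:
send_rows([
  [[0,0,15],[0,0,0],0],
  [[0,0,30],[0,0,0],0],
  [[0,0,30],[0,0,0],0],
  [[0,0,30],[0,0,0],0],
  [[0,0,30],[0,0,0],0],
  [[0,0,25],[0,0,0],0],
  [[0,0,18],[0,0,0],0],
  [[0,0,12],[0,0,0],0],
  [[0,0,8],[0,0,0],0],
  [[0,0,4],[0,0,0],0],
  [[0,0,0],[0,0,0],0],
  [[0,0,0],[0,0,0],0],
])

```text
time: 24.97
tool_pos: [0.4463, 0.269, 0.022]
tcp_rot: [3.14, -0.0, 1.57]
force: [-0.0, -0.1, 0.1]
finger_gap: 1.005
grasp_force: 0.0
```

Emit:
send_rows([
  [[0,0,3],[0,0,0],0],
  [[0,0,1],[0,0,0],0.1],
  [[0,0,0],[0,0,0],0.18],
  [[0,0,0],[0,0,0],0.23],
  [[0,0,0],[0,0,0],0.28],
  [[0,0,0],[0,0,0],0.33],
  [[0,0,0],[0,0,0],0.38],
  [[0,0,0],[0,0,0],0.45],
  [[0,0,0],[0,0,0],1],
  [[0,0,0],[0,0,0],1],
  [[0,0,0],[0,0,0],1],
])

```text
time: 25.88
tool_pos: [0.4457, 0.269, 0.0178]
tcp_rot: [3.141, 0.0, 1.571]
force: [-2.1, -1.3, 8.0]
finger_gap: 0.626
grasp_force: 61.5
```

Emit:
send_rows([
  [[0,0,-4],[0,0,0],1],
  [[0,0,-12],[0,0,0],1],
  [[0,0,-25],[0,0,0],1],
  [[0,0,-30],[0,0,0],1],
  [[0,0,-30],[0,0,0],1],
  [[-6,0,-20],[0,0,0],1],
  [[-16,0,-9],[0,0,0],1],
  [[-25,0,0],[0,0,0],1],
  [[-28,0,0],[0,0,0],1],
  [[-28,0,0],[0,0,0],1],
  [[-28,0,0],[0,0,0],1],
  [[-28,0,0],[0,0,0],1],
])

```text
time: 26.88
tool_pos: [0.4454, 0.1087, 0.1481]
tcp_rot: [3.141, 0.0, 1.571]
force: [1.3, 0.6, -0.6]
finger_gap: 0.627
grasp_force: 63.1
```

Emit:
send_rows([
  [[-28,0,0],[0,0,0],1],
  [[-28,0,0],[0,0,0],1],
  [[-28,0,0],[0,0,0],1],
  [[-28,0,0],[0,0,0],1],
  [[-28,0,0],[0,0,0],1],
  [[-28,0,0],[0,0,0],1],
  [[-28,5,0],[0,0,0],1],
  [[-28,12,0],[0,0,0],1],
  [[-25,18,0],[0,0,0],1],
  [[-20,22,0],[0,0,0],1],
  [[-10,26,0],[0,0,0],1],
  [[-5,28,0],[0,0,0],1],
])

```text
time: 27.88
tool_pos: [0.5567, -0.1771, 0.148]
tcp_rot: [-3.141, 0.001, 1.567]
force: [0.4, 1.0, -0.4]
finger_gap: 0.63
grasp_force: 63.1
```

Emit:
send_rows([
  [[0,28,0],[0,0,0],1],
  [[0,28,0],[0,0,0],1],
  [[0,20,0],[0,0,0],1],
  [[0,12,0],[0,0,0],1],
  [[0,6,0],[0,0,0],1],
  [[0,0,0],[0,0,0],1],
  [[0,0,0],[0,0,0],1],
])

```text
time: 28.47
tool_pos: [0.6499, -0.174, 0.1474]
tcp_rot: [-3.141, -0.0, 1.571]
force: [0.1, 0.7, -1.2]
finger_gap: 0.625
grasp_force: 63.1
```

Emit:
send_rows([
  [[-1,8,0],[0,0,0],1],
  [[0,8,0],[0,0,0],1],
  [[0,0,10],[0,0,0],1],
  [[0,0,18],[0,0,0],1],
  [[0,0,14],[0,0,0],1],
  [[0,0,9],[0,0,0],1],
  [[0,0,4],[0,0,0],1],
  [[0,0,2],[0,0,0],1],
  [[0,0,1],[0,0,0],1],
  [[0,0,0],[0,0,0],1],
  [[0,0,0],[0,0,0],1],
])

```text
time: 29.38
tool_pos: [0.6672, -0.1751, 0.09]
tcp_rot: [3.14, 0.0, 1.571]
force: [0.2, -0.1, -0.1]
finger_gap: 0.627
grasp_force: 63.1
```

Emit:
send_rows([
  [[0,0,1],[0,0,0],1],
  [[0,0,1],[0,0,0],1],
  [[0,0,0],[0,0,0],1],
])

```text
time: 29.63
tool_pos: [0.6666, -0.1751, 0.0873]
tcp_rot: [3.142, 0.0, 1.571]
force: [-0.6, 0.3, -0.4]
finger_gap: 0.624
grasp_force: 63.2
```

Emit:
send_rows([
  [[0,0,1],[0,0,0],1],
  [[0,0,0],[0,0,0],1],
])

```text
time: 29.8
tool_pos: [0.6666, -0.175, 0.0862]
tcp_rot: [-3.141, 0.0, 1.571]
force: [0.4, -0.4, -1.0]
finger_gap: 0.628
grasp_force: 63.1
```

Emit:
send_rows([
  [[0,0,1],[0,0,0],1],
  [[0,0,0],[0,0,0],1],
])

```text
time: 29.97
tool_pos: [0.6665, -0.175, 0.0851]
tcp_rot: [-3.141, -0.0, 1.571]
force: [0.3, -0.1, -0.9]
finger_gap: 0.626
grasp_force: 63.1
```

Emit:
send_rows([
  [[0,0,1],[0,0,0],1],
  [[0,0,0],[0,0,0],1],
])

```text
time: 30.13
tool_pos: [0.6665, -0.1751, 0.0841]
tcp_rot: [-3.141, -0.0, 1.571]
force: [0.3, -1.0, -1.5]
finger_gap: 0.625
grasp_force: 63.1
```

Emit:
send_rows([
  [[0,0,0.5],[0,0,0],1],
  [[0,0,0],[0,0,0],1],
])

```text
time: 30.3
tool_pos: [0.6666, -0.175, 0.084]
tcp_rot: [-3.142, 0.0, 1.571]
force: [-1.6, 0.7, 0.6]
finger_gap: 0.626
grasp_force: 63.3
```

Contact at .084. Releasing and retracting.

Emit:
send_rows([
  [[0,0,0],[0,0,0],0.36],
  [[0,0,0],[0,0,0],0.32],
  [[0,0,0],[0,0,0],0.25],
  [[0,0,0],[0,0,0],0.15],
  [[0,0,0],[0,0,0],0],
  [[0,0,0],[0,0,0],0],
  [[0,0,0],[0,0,0],0],
  [[0,0,-15],[0,0,0],0],
  [[0,0,-30],[0,0,0],0],
  [[0,0,-35],[0,0,0],0],
  [[0,0,-35],[0,0,0],0],
  [[0,0,-20],[0,0,0],0],
])

```text
time: 31.3
tool_pos: [0.6685, -0.175, 0.2246]
tcp_rot: [3.136, 0.001, 1.571]
force: [-0.7, 0.1, 1.0]
finger_gap: 1.003
grasp_force: 0.0
```

Emit:
send_rows([
  [[-10,-10,0],[0,0,0],0],
  [[-25,-20,0],[0,0,0],0],
  [[-25,-20,0],[0,0,0],0],
  [[-25,-20,0],[0,0,0],0],
  [[-25,-20,0],[0,0,0],0],
  [[-25,-20,0],[0,0,0],0],
  [[-25,-20,0],[0,0,0],0],
  [[-25,-20,0],[0,0,0],0],
  [[-25,-20,0],[0,0,0],0],
  [[-15,-10,0],[0,0,0],0],
  [[0,0,0],[0,0,0],0],
  [[0,0,0],[0,0,0],0],
])

```text
time: 32.3
tool_pos: [0.4853, -0.4014, 0.2191]
tcp_rot: [-3.141, 0.0, 1.568]
force: [-0.0, 0.3, 0.8]
finger_gap: 1.001
grasp_force: 0.0
```

Run:
```python
from h import *
T=cap('top','t2.png');S=cap('scene','s2.png')
a=T['img'][80:200,140:400];b=S['img'][180:340,70:380]
cv2.imwrite('pics/e.png',np.vstack([cv2.resize(a,(600,277)),cv2.resize(b,(600,310))]))
for nm,c,h in [('q',(.6655,-.175),.046),('r',(.657,-.084),.062),('o',(.660,.015),.078),('s',(.640,.100),.096)]:
    for n,C in(('top',T),('scene',S)):
        p,_=cv2.projectPoints(np.array([[*c,.078+h]]),C['rvec'],C['tvec'],C['K'],np.array([C['k1'],0,0,0.]));u,v=p.ravel().round().astype(int)
        g=(C['img'].max(2)<45).astype(np.uint8);w=np.zeros_like(g);w[v-11:v+12,u-11:u+12]=1
        k,l,st,ce=cv2.connectedComponentsWithStats(g&w)
        if k>1:
            i=1+st[1:,4].argmax();print(nm,n,st[i,4],((onz(C,*ce[i],.078+h)[:2]-c)*1000).round(1))
```

```text
q top 99 [ 1.1 -0.4]
q scene 78 [1.3 1. ]
r top 34 [ 0.5 -0.5]
r scene 17 [0.2 0.8]
o top 135 [ 0.4 -0.9]
o scene 136 [0.9 0.5]
s top 59 [0.7 0.5]
s scene 51 [1.2 2.3]
```

View pics/e.png

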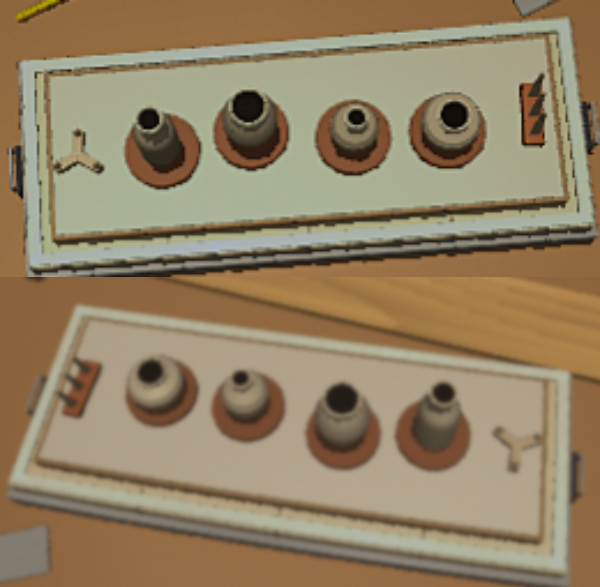

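Counted from the cone pack, the order is squat, round, ovoid, slim. In the top half their mouths are at (455,115), (355,118), (247,107) and (148,120). All stand upright within about 2.5 mm of the cookie centres. The pack at (533,113) and the stilt at (77,153) stand where they were.

```bash
python3 -c "
from plant import order;print(order.sign_off())"
```

```text
the job is handed in; nothing more can be done
None
```

I handed the job in after about 32 s of robot time: all four vases stand upright on their cookies, squat, round, ovoid, slim counted from the cone pack, each within about 3 mm of centre, with the cone pack and stilt left where they stood; `sign_off()` gave no verdict.

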